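# Tip the rock specimens into their tub

### The job

Put the rock specimens back in their blue tub: draw the wooden sorting tray right out from under the bench shelf, leave it standing flat on the bench with all four rocks on it and let go, then take it by its handle and tip it with its open lip low over the tub so that the rocks slide gently in. Stand the empty tray flat on the bench again, clear of the shelf. Do not handle the rocks themselves, and leave the tub, the two pots and the hand lens where they are.

Things in the scene. Friction and masses are not known exactly. Their poses are not given: they have to be found in the camera images.
- shelf: White shelf fixed to the bench, ahead to the left or right: board 150 mm deep (x), 250 wide (y), 12 thick, top at 117 mm, on end panels 105 high (226 apart); a folder, paper and a dish lie on it (to 141 mm). Open front (-x, towards the robot, turned up to 0.2 rad) and back. Origin on the bench under the board's middle; front edge at x = -75 mm.
- tray: Loose wooden tray, 0.27 kg. Origin: centre of the body's underside, z up. Body x -75 to 75, y -65 to 65 mm; floor 6 thick; side and rear (+x) walls 10 thick, tops at 36; front (-x) open: the pouring lip. Starts half under the shelf: lip to the robot, front 80 to 90 mm out, handle inside. Side walls can be pinched from above near x = -55, clear of rocks (they start at x > -35). Slides on the bench.
- tray_handle: Tray's handle, fixed to its rear wall: straight darker wooden bar along the tray's x, 16 mm wide (y), 24 deep (z), flat sides, reaching 60 mm back from the rear wall (tray x 75 to 135). Origin at the bar's centre: 105 mm behind (+x of) the tray's origin, 34 mm above its underside (bar from 22 to 46 mm); axes parallel to the tray's.
- tray_lip (a point): Middle of the tray's pouring edge, on the upper face of the floor: tray frame (-75, 0, +6) mm. Axes as the tray's.
- rock_red: The red-brown rock, a faceted lump about 40 x 36 x 30 mm, 40 to 60 g, loose on the tray; origin at the middle of its flat bed (its underside at the start). Rocks start to slide on the tray when it is tipped by about 25 to 40 degrees (friction varies); tip to about 55 degrees to clear it.
- rock_white: The white rock, about 38 x 36 x 34 mm, else as the red one.
- rock_black: The black rock, about 40 x 38 x 28 mm, else as the red one.
- rock_green: The grey-green rock, about 36 x 38 x 32 mm, else as the red one.
- tub: Blue open plastic tub, loose, 0.3 to 0.45 kg: 200 mm (x) by 160 (y) outside, 70 high, walls and floor 4 mm, grip ledges on the x ends out to x = +-108. Origin at the centre of its underside. Stands ahead of the robot on the other side from the shelf, its x axis pointing roughly away from the robot (within 0.35 rad).
- pot_red: Red sample pot with yellow cap, 46 mm diameter, 99 mm tall, standing at the back between shelf and tub; origin at the centre of its underside. To be left alone.
- pot_amber: Amber sample pot with white cap, 46 mm diameter, 99 mm tall, out at one side; origin at the centre of its underside. To be left alone.
- lens: Black hand lens lying flat, 10 mm thick, round head 72 mm diameter (origin at its centre, underside), handle reaching 118 mm along its -x, out at the other side. To be left alone.
Things that resemble listed ones, but are neither listed nor needed, are in the scene too. What is meant by the tray is not pink or yellow, and is the larger of those in its own colour.

How it is judged (in metres and radians):
On the way, in this order (a step that is already met when the one before it is completed fails the run):
1. the tray is drawn out clear of the shelf, stands flat on the bench with all four rocks on it, and has been let go (angle between tray's own z axis and vertical below 0.1 rad and height (world z) of tray below 0.012 m and (x of tray_handle in the frame of shelf below -0.105 m or y of tray_handle in the frame of shelf above 0.155 m or y of tray_handle in the frame of shelf below -0.155 m) and (x of tray in the frame of shelf below -0.075 m or y of tray in the frame of shelf above 0.125 m or y of tray in the frame of shelf below -0.125 m) and (x of tray_lip in the frame of shelf below -0.075 m or y of tray_lip in the frame of shelf above 0.125 m or y of tray_lip in the frame of shelf below -0.125 m) and contact force between the fingers and tray below 0.3 N and x of rock_red in the frame of tray between -0.075 and 0.07 m and y of rock_red in the frame of tray between -0.06 and 0.06 m and z of each of rock_red, rock_white, rock_black, rock_green in the frame of tray below 0.05 m and x of rock_white in the frame of tray between -0.075 and 0.07 m and y of rock_white in the frame of tray between -0.06 and 0.06 m and x of rock_black in the frame of tray between -0.075 and 0.07 m and y of rock_black in the frame of tray between -0.06 and 0.06 m and x of rock_green in the frame of tray between -0.075 and 0.07 m and y of rock_green in the frame of tray between -0.06 and 0.06 m), for 0.2 s.
2. the tray, held by its handle, is tipped by more than 20 degrees with its lip over the tub (contact force between the fingers and tray_handle above 1 N and angle between tray's own z axis and vertical above 0.35 rad and x of tray_lip in the frame of tub between -0.1 and 0.1 m and y of tray_lip in the frame of tub between -0.08 and 0.08 m), for 0.1 s.
At the end, for the whole second after the job is handed in: All four rocks rest inside the tub (within its walls, below the rim), the tub upright; the empty tray rests flat on the bench (tilt under 0.1 rad, underside within 12 mm of it), out from under the shelf (middle of the handle 30 mm clear of the board) (x of rock_red in the frame of tub between -0.098 and 0.098 m and y of rock_red in the frame of tub between -0.078 and 0.078 m and z of rock_red in the frame of tub between 0 and 0.07 m and x of rock_white in the frame of tub between -0.098 and 0.098 m and y of rock_white in the frame of tub between -0.078 and 0.078 m and z of rock_white in the frame of tub between 0 and 0.07 m and x of rock_black in the frame of tub between -0.098 and 0.098 m and y of rock_black in the frame of tub between -0.078 and 0.078 m and z of rock_black in the frame of tub between 0 and 0.07 m and x of rock_green in the frame of tub between -0.098 and 0.098 m and y of rock_green in the frame of tub between -0.078 and 0.078 m and z of rock_green in the frame of tub between 0 and 0.07 m and angle between each of tray, tub's own z axis and vertical below 0.1 rad and height (world z) of tray below 0.012 m and (x of tray_handle in the frame of shelf below -0.105 m or y of tray_handle in the frame of shelf above 0.155 m or y of tray_handle in the frame of shelf below -0.155 m) and (x of tray in the frame of shelf below -0.075 m or y of tray in the frame of shelf above 0.125 m or y of tray in the frame of shelf below -0.125 m) and (x of tray_lip in the frame of shelf below -0.075 m or y of tray_lip in the frame of shelf above 0.125 m or y of tray_lip in the frame of shelf below -0.125 m) and linear speed of each of tray, tub, rock_red, rock_white, rock_black, rock_green below 0.03 m/s); the robot touches nothing.
It fails at once if a rock is gripped or pressed by the fingers (more than 3 N) (contact force between the fingers and rock_red above 3 N or contact force between the fingers and rock_white above 3 N or contact force between the fingers and rock_black above 3 N or contact force between the fingers and rock_green above 3 N).
It fails at once if a rock is thrown or dropped from a height (faster than 2 m/s, a fall of about 200 mm) (linear speed of any of rock_red, rock_white, rock_black, rock_green above 2 m/s).
It fails at once if the tub is pushed more than 40 mm from its place (distance of tub from where it was at the start of the episode above 0.04 m).
It fails at once if a pot or the hand lens is moved more than 30 mm or tipped over (distance of any of pot_red, pot_amber, lens from where it was at the start of the episode above 0.03 m or angle between any of pot_red, pot_amber, lens's own z axis and vertical above 0.5 rad).
It also fails if it takes over 72 s, if anything falls off the work surface, if the arm or the gripper's body presses on something with over 40 N, if the wrist force passes 120 N, or if a joint passes its speed limit or range.

### The arm

A 6-joint arm with a two-finger parallel gripper is mounted at the origin on the work surface. World frame = base frame: x ahead of the robot, y to its left, z up, the work surface at z = 0. Lengths are in m, angles in degrees, forces in N, time in s.
With the tool pointing down it reaches from about 0.35 to 0.925 m from the base axis. Payload 6.4 kg.
Tool frame: the origin (TCP) lies at the very end of the fingers, on their centre line; the grasp point (between the pads) lies 19 mm behind it (ctrl.hold_point_z is the distance from the TCP to the grasp point, in m); z points along the fingers, y is the direction in which the jaws open and shut (so a half turn about z gives the same grasp; the last joint's range is limited). The gripper opens to 85 mm and grips with 20 to 120 N. Pads are 22 mm wide; open, the fingers measure 114 mm over their backs; the gripper's body (76 mm by 85 mm) begins 54 mm behind the grasp point. The pads swing forward as they close: fully open they stand 13 mm farther back than shut.
Start: joints at [-85.548, 14.043, 89.255, -0, 76.702, -9.975], TCP at [0.162, -0.63, 0.231] pointing down, gripper open.
Joint ranges: [-179.41, 179.41], [-58.25, 129.5], [7.25, 145.43], [-54.29, 234.29], [11.92, 165.04], [-157.13, 157.13]. Speed limits (degrees/s): [147.25, 147.25, 180, 180, 180, 180].

### API

Orientations are given as a 3x3 rotation matrix whose columns are the frame's x, y, z axes.
In Python, from workcell import ctrl, get_image, camera_params, models gives the robot as it stands. Calls block until the motion is done:
- ctrl.move_ptp(position, orientation): joint-space move of the TCP to a pose.
- ctrl.line_to(position, frame=None, v=0.15, threshold=None): straight line of the TCP; frame=None keeps the orientation; v is the mean speed in m/s. With threshold (N) it stops when the force on the tool has changed by that much, and returns True; else False.
- ctrl.move_j(angles): joint-space move.
- ctrl.open_gripper() and ctrl.clamp(): open the fingers fully, or close them until they stop; the grip force is fixed at half the most.
- ctrl.hold(seconds).
- ctrl.inverse_kinematics(position, orientation): joint angles nearest the present ones, or None.
- get_image(name): name is "scene" or "top" or "wrist"; returns (picture, depth): 480x640x3 uint8, blue, green, red; 480x640 float32, m along the optical axis (not along the pixel's ray), 0 where there is no reading.
- camera_params(name): a dict with "mtx" (3x3 intrinsics, pixels), "k1" (the pictures are not rectified: a ray, as slopes to the right and down, at radius r is drawn at 1 + k1 r^2 times it, then the intrinsics apply), "R" (3x3) and "t" (3): a world point X has camera coordinates R X + t. Camera axes: x right, y down, z forward; pixel columns grow to the right and rows downward; lengths in m; the calibration is good to about 2 mm. A picture is of the moment at which its call begins: read the wrist's pose just before it. camera_params takes no time and is no camera call; for the wrist camera it gives the pose at the moment of the call.
A pose or a line that the arm cannot do raises ctrl.IKError and nothing moves.
- ctrl.hand_in(): hands the job in, once; it reports no verdict.
Trained networks look in the newest picture that a camera, given by its name, has taken for a name from the list of things; names that differ only in an ending like _2 or _b are one class to them, and where a whole thing is asked for, a point or a joint stands for the part that bears it (a point fixed in the world has none). Each returns a list of dicts, best first, with "p" (0 to 1); they miss things now and then, are a little off and sometimes report something else, mostly with a low value. They report only what shows in the picture. A call takes as long as a camera call. They do not tell look-alikes from the thing itself.
- models.regions_of(camera, name): "mask" (480x640 bool, what is visible of it) and "at" ([column, row] in pixels, amid what is visible of it).
- models.spot_point(camera, name): "at" ([column, row] in pixels: a listed point, or the origin of a listed thing).
Readings, each from a call of its own:
- ctrl.read_time(): time.
- ctrl.read_joint_positions(): joint angles.
- ctrl.read_joint_velocities(): joint speeds.
- ctrl.read_joint_efforts(): joint torques, N m.
- ctrl.read_position(): TCP position.
- ctrl.read_eef_rot(): TCP orientation.
- ctrl.read_contact_force(): force on the tool from outside, world axes, zero at the start.
- ctrl.read_ft_torque(): the same for the moment, N m.
- ctrl.read_grip_width(): opening from 0.0 (shut) to 1.0 (fully open).
Only numpy, scipy, OpenCV 4.12 (cv2) and the standard library are available. Lean on these libraries where they do the work, as an engineer would, in place of code of your own. Each camera call takes 0.05 s, during which the arm holds its last target. There are 200 camera calls.

## Working session

There is one attempt and no reset: what is moved stays moved. The work goes in short steps, each a Python script; the robot and the scene stay as the last script left them, time stands still between calls to the robot, and variables do not carry over. Pictures are saved under pics/ and viewed, about 8 in all and at most 12, crops included, and the job is handed in when it is done.

```bash
mkdir -p pics; ls
cat > h.py <<'E'
import numpy as np, cv2
from workcell import ctrl, get_image, camera_params, models
def ray(cam,uv,P=None):
    P=P or camera_params(cam); K=np.array(P["mtx"]);R=np.array(P["R"]);t=np.array(P["t"])
    xd=np.array([(uv[0]-K[0,2])/K[0,0],(uv[1]-K[1,2])/K[1,1]]); x=xd.copy()
    for _ in range(20): x=xd/(1+P["k1"]*(x@x))
    return -R.T@t, R.T@np.array([x[0],x[1],1.])
def atz(cam,uv,z,P=None):
    o,d=ray(cam,uv,P); return o+d*(z-o[2])/d[2]
def cloud(cam,depth,P=None):
    """world points HxWx3, nan where no depth"""
    P=P or camera_params(cam); K=np.array(P["mtx"]);R=np.array(P["R"]);t=np.array(P["t"])
    v,u=np.mgrid[0:480,0:640]; xd=np.stack([(u-K[0,2])/K[0,0],(v-K[1,2])/K[1,1]],-1); x=xd.copy()
    for _ in range(20): x=xd/(1+P["k1"]*(x**2).sum(-1,keepdims=True))
    X=np.concatenate([x,np.ones((480,640,1))],-1)*depth[...,None]
    W=(X-t)@R; W[depth<=0]=np.nan; return W
E
python3 - <<'E'
from h import *
for c in ["scene","top"]:
    im,d=get_image(c); cv2.imwrite(f"pics/{c}0.png",im); np.savez(f"{c}0.npz",d=d)
    P=camera_params(c); print(c,-np.array(P["R"]).T@P["t"], P["k1"])
    W=cloud(c,d)
    for n in ["shelf","tray","tray_lip","tub","rock_red","rock_white","rock_black","rock_green","pot_red","pot_amber","lens"]:
        for r in models.spot_point(c,n)[:3]:
            u,v=np.round(r["at"]).astype(int); w=W[min(max(v,0),479),min(max(u,0),639)]
            print(n,round(r["p"],2),(u,v),np.round(w,3),np.round(atz(c,r["at"],0)[:2],3))
E
```

```text
pics
scene [ 1.24160304 -0.0354591   1.02844396] -0.0740366829800645
shelf 0.68 (np.int64(226), np.int64(313)) [ 0.738 -0.225  0.13 ] [ 0.665 -0.253]
tray 0.84 (np.int64(110), np.int64(311)) [ 0.657 -0.515  0.006] [ 0.652 -0.517]
tray 0.77 (np.int64(211), np.int64(169)) [ 0.224 -0.331  0.006] [ 0.219 -0.332]
tray 0.77 (np.int64(372), np.int64(222)) [0.426 0.089 0.008] [0.419 0.09 ]
tray_lip 0.94 (np.int64(130), np.int64(295)) [ 0.618 -0.476  0.009] [ 0.612 -0.478]
tray_lip 0.89 (np.int64(210), np.int64(187)) [ 0.283 -0.329 -0.001] [ 0.283 -0.329]
tray_lip 0.82 (np.int64(362), np.int64(208)) [ 0.372  0.069 -0.001] [0.371 0.07 ]
tub 0.9 (np.int64(423), np.int64(312)) [0.68  0.181 0.005] [0.676 0.183]
pot_red 0.72 (np.int64(337), np.int64(360)) [ 0.806 -0.013  0.05 ] [ 0.784 -0.012]
pot_red 0.39 (np.int64(161), np.int64(231)) [ 0.436 -0.433  0.01 ] [ 0.429 -0.436]
pot_amber 0.58 (np.int64(508), np.int64(216)) [0.438 0.42  0.032] [0.412 0.436]
pot_amber 0.45 (np.int64(212), np.int64(317)) [ 0.74  -0.255  0.119] [ 0.674 -0.284]
lens 0.91 (np.int64(159), np.int64(232)) [ 0.441 -0.436  0.01
[... 605 characters left out ...]
)) [ 0.28  -0.334  0.011] [ 0.282 -0.337]
tub 0.64 (np.int64(253), np.int64(189)) [0.683 0.18  0.002] [0.683 0.18 ]
rock_red 0.36 (np.int64(407), np.int64(208)) [ 0.603 -0.236  0.119] [ 0.629 -0.252]
rock_white 0.41 (np.int64(423), np.int64(212)) [ 0.61  -0.292  0.035] [ 0.617 -0.297]
rock_black 0.68 (np.int64(410), np.int64(223)) [ 0.58  -0.256  0.031] [ 0.586 -0.26 ]
rock_green 0.61 (np.int64(426), np.int64(227)) [ 0.568 -0.299  0.035] [ 0.574 -0.306]
pot_red 0.68 (np.int64(326), np.int64(159)) [ 0.768 -0.025  0.009] [ 0.771 -0.024]
pot_amber 0.66 (np.int64(158), np.int64(281)) [0.414 0.413 0.096] [0.423 0.44 ]
lens 0.84 (np.int64(478), np.int64(275)) [ 0.438 -0.443  0.013] [ 0.44  -0.447]
```

View pics/scene0.png

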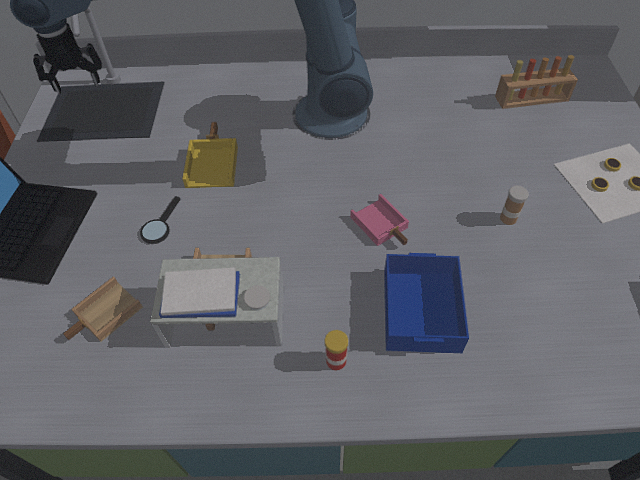

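View pics/top0.png

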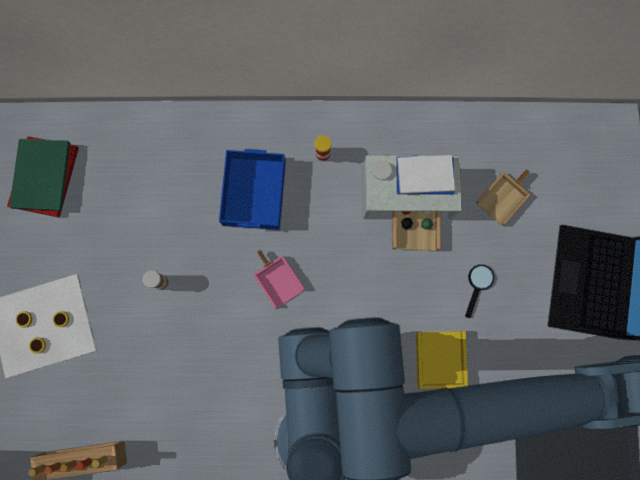

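The scene picture shows four tray look-alikes. In the top picture they are:
- wooden tray with rocks, half under the shelf: (417,230)
- smaller wooden tray, empty: (504,198)
- pink tray: (280,282)
- yellow tray: (442,358)

The tray I want is the wooden one under the shelf. Next I check it from near with the wrist camera and fit the tub.

```bash
cat >> h.py <<'E'
def down(yaw,tilt=0.,s=1):
    """tool x along heading yaw (s=1) or opposite; pointing down, tilted by tilt so that the fingers point out along +heading"""
    h=np.array([np.cos(yaw),np.sin(yaw),0]); z=np.array([0,0,-1.])
    zz=np.cos(tilt)*z+np.sin(tilt)*h; xx=s*(np.cos(tilt)*h-np.sin(tilt)*z)
    return np.stack([xx,np.cross(zz,xx),zz],1)
E
python3 - <<'E'
from h import *
for s in (1,-1): print(s,ctrl.inverse_kinematics([.45,-.26,.4],down(0,0,s)),ctrl.inverse_kinematics([.7,.18,.25],down(0,.9,s)))
# tub
P=camera_params("top"); im=cv2.imread("pics/top0.png"); d=np.load("top0.npz")["d"]; W=cloud("top",d,P)
get_image("top"); r=models.regions_of("top","tub")
for q in r[:2]:
    m=q["mask"]; w=W[m]; w=w[np.isfinite(w[:,2])]; w=w[w[:,2]>.055]
    print(q["p"],m.sum(),len(w),cv2.minAreaRect(w[:,:2].astype(np.float32)))
r=models.regions_of("top","shelf")
for q in r[:1]:
    w=W[q["mask"]]; w=w[np.isfinite(w[:,2])]; w=w[w[:,2]>.1]; print("shelf",q["p"],cv2.minAreaRect(w[:,:2].astype(np.float32)))
R=down(0,0,1)
ctrl.move_ptp([.45,-.26,.40],R)
im,d=get_image("wrist"); cv2.imwrite("pics/w1.png",im); np.savez("w1.npz",d=d)
P=camera_params("wrist"); print(-np.array(P["R"]).T@P["t"],np.array(P["R"]), ctrl.read_joint_positions(), ctrl.read_time())
W=cloud("wrist",d)
for n in ["tray","tray_lip","rock_red","rock_white","rock_black","rock_green"]:
    for q in models.spot_point("wrist",n)[:2]:
        u,v=np.round(q["at"]).astype(int); print(n,round(q["p"],2),(u,v),np.round(W[v,u],3))
for q in models.regions_of("wrist","tray")[:2]:
    w=W[q["mask"]]; w=w[np.isfinite(w[:,2])]; t=w[(w[:,2]>.028)&(w[:,2]<.042)]
    print(q["p"],q["at"],len(w),len(t),cv2.minAreaRect(t[:,:2].astype(np.float32)))
E
```

```text
1 [-4.25312242e+01 -8.80408269e+00  9.55848567e+01 -2.54444375e-14
  9.32192260e+01  4.74687758e+01] [  7.55313167   3.18251042 109.98501255 -21.16222076  16.57160507
 115.06854754]
-1 [-4.25312242e+01 -8.80408269e+00  9.55848567e+01 -2.54444375e-14
  9.32192260e+01 -1.32531224e+02] [  7.55313167   3.18251042 109.98501255 -21.16222076  16.57160507
 -64.93145246]
0.58 4793 709 ((0.6708985567092896, 0.1763567328453064), (0.16228538751602173, 0.21922257542610168), 85.60250854492188)
shelf 0.74 ((0.6713765859603882, -0.2537345290184021), (0.2531106173992157, 0.15332049131393433), 89.90748596191406)
[ 0.53035328 -0.26100114  0.54288576] [[-1.47040708e-03 -9.99998743e-01 -5.92637506e-04]
 [-9.48779131e-01  1.20785647e-03  3.15937814e-01]
 [-3.15936701e-01  1.02683929e-03 -9.48779714e-01]] [-4.26058867e+01 -8.75240714e+00  9.55999839e+01 -6.06472175e-03
  9.32115861e+01  4.74587196e+01] 3.2083
tray 0.87 (np.int64(520), np.int64(18)) [ 0.651 -0.519  0.006]
tray 0.79 (np.int64(364), np.int64(319)) [ 0.218 -0.33   0.007]
tray_lip 0.92 (np.int64(491), np.int64(51)) [ 0.609 -0.483  0.006]
tray_lip 0.8 (np.int64(367), np.int64(278)) [ 0.286 -0.332  0.002]
rock_red 0.57 (np.int64(308), np.int64(37)) [ 0.603 -0.249  0.119]
rock_white 0.6 (np.int64(351), np.int64(37)) [ 0.603 -0.292  0.119]
rock_black 0.91 (np.int64(310), np.int64(72)) [ 0.577 -0.248  0.034]
rock_green 0.76 (np.int64(354), np.int64(72)) [ 0.576 -0.302  0.039]
0.92 [328.3, 88.7] 7380 1400 ((0.5587943196296692, -0.27343451976776123), (0.1298380047082901, 0.09774935990571976), 88.24221801757812)
0.75 [521.4, 27.9] 5751 525 ((0.6530669331550598, -0.5202741026878357), (0.10118552297353745, 0.11463991552591324), 47.851375579833984)
```

```bash
cat >> h.py <<'E'
def Rtray(psi,th):
    c,s=np.cos(th),np.sin(th); A=np.array([[c,0,-s],[0,1,0],[s,0,c]])
    z=np.array([[np.cos(psi),-np.sin(psi),0],[np.sin(psi),np.cos(psi),0],[0,0,1]]); return z@A
def pour_pose(L,psi,th,al=0.,gx=.09,s=-1,gz=.034):
    """TCP pose with lip at L, tray heading psi, pitched th lip down, held at tray x=gx with tool pre-tilted by al (about tray y)"""
    R=down(psi,th-al,s); g=np.array(L)+Rtray(psi,th)@np.array([gx+.075,0,gz-.006]); return g+.019*R[:,2],R
E
python3 - <<'E'
from h import *
im=cv2.imread("pics/w1.png")[0:200,200:600]; cv2.imwrite("pics/w1c.png",cv2.resize(im,(800,400)))
T=np.array([.676,.179]); psi=np.radians(-4.4); h=np.array([np.cos(psi),np.sin(psi)])
for al in (0,15,25):
  for s in (1,-1):
    for off in (0,.03):
      L=np.r_[T+h*off,.09]; o=[]
      for th in (0,15,30,45,55,62):
        p,R=pour_pose(L,psi,np.radians(th),np.radians(al),s=s); q=ctrl.inverse_kinematics(p,R); o.append(None if q is None else tuple(np.round(q[[0,1,2,3,4,5]]).astype(int).tolist()))
      print(al,s,off,o)
E
```

```text
0 1 0 [(4, 48, 56, 0, 76, 98), (4, 37, 70, -3, 59, 100), (5, 26, 83, -7, 41, 104), (7, 17, 95, -20, 24, 116), (8, 13, 103, -45, 14, 142), None]
0 1 0.03 [(3, 53, 49, 0, 79, 98), (4, 40, 64, -3, 61, 99), (5, 30, 78, -7, 43, 103), (6, 21, 91, -18, 25, 114), (7, 16, 99, -42, 14, 138), None]
0 -1 0 [(4, 48, 56, 0, 76, -82), (4, 37, 70, -3, 59, -80), (5, 26, 83, -7, 41, -76), (7, 17, 95, -20, 24, -64), (8, 13, 103, -45, 14, -38), None]
0 -1 0.03 [(3, 53, 49, 0, 79, -82), (4, 40, 64, -3, 61, -81), (5, 30, 78, -7, 43, -77), (6, 21, 91, -18, 25, -66), (7, 16, 99, -42, 14, -42), None]
15 1 0 [(3, 58, 41, 2, 96, 97), (4, 44, 57, 0, 78, 98), (5, 32, 73, -3, 61, 100), (6, 21, 87, -8, 43, 104), (7, 14, 96, -14, 31, 111), (8, 10, 102, -23, 23, 120)]
15 1 0.03 [(3, 64, 31, 2, 100, 97), (3, 49, 51, 0, 81, 98), (4, 36, 67, -3, 62, 100), (5, 24, 82, -7, 44, 104), (6, 18, 92, -13, 32, 109), (7, 14, 98, -21, 23, 118)]
15 -1 0 [(3, 58, 41, 2, 96, -83), (4, 44, 57, 0, 78, -82), (5, 32, 73, -3, 61, -80), (6, 21, 87, -8, 43, -76), (7, 14, 96, -14, 31, -69), (8, 10, 102, -23, 23, -60)]
15 -1 0.03 [(3, 64, 31, 2, 100, -83), (3, 49, 51, 0, 81, -82), (4, 36, 67, -3, 62, -80), (5, 24, 82, -7, 44, -76), (6, 18, 92, -13, 32, -71), (7, 14, 98, -21, 23, -62)]
25 1 0 [(3, 66, 28, 3, 110, 98), (3, 50, 48, 1, 91, 98), (4, 37, 65, -1, 73, 99), (5, 24, 80, -4, 56, 101), (6, 17, 90, -8, 44, 105), (7, 12, 97, -12, 35, 109)]
25 1 0.03 [(3, 75, 14, 3, 116, 98), (3, 55, 40, 1, 94, 98), (4, 41, 59, -1, 75, 98), (5, 28, 75, -4, 57, 101), (6, 21, 86, -7, 44, 104), (6, 16, 92, -11, 36, 108)]
25 -1 0 [(3, 66, 28, 3, 110, -82), (3, 50, 48, 1, 91, -82), (4, 37, 65, -1, 73, -81), (5, 24, 80, -4, 56, -79), (6, 17, 90, -8, 44, -75), (7, 12, 97, -12, 35, -71)]
25 -1 0.03 [(3, 75, 14, 3, 116, -82), (3, 55, 40, 1, 94, -82), (4, 41, 59, -1, 75, -82), (5, 28, 75, -4, 57, -79), (6, 21, 86, -7, 44, -76), (6, 16, 92, -11, 36, -72)]
```

View pics/w1c.png

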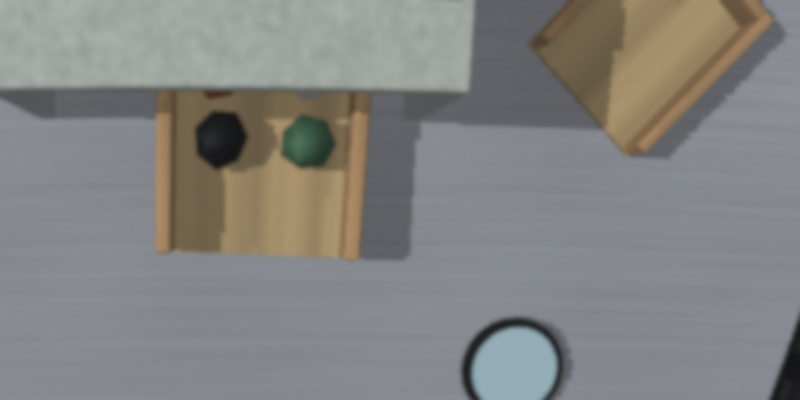

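The crop shows the real tray: open lip towards the robot at crop (258,252), black rock at (220,138), green rock at (307,140), left wall at (165,170). Next step is to pinch the left wall near its front and draw the tray out.

Run:
```python
from h import *
y=np.radians(-1.76); R=down(y,0,-1); h=np.array([np.cos(y),np.sin(y),0])
p=np.array([.531,-.2123,.014])
ctrl.move_ptp(p+[0,0,.12],R)
print("touch",ctrl.line_to(p,v=.1,threshold=10), ctrl.read_position(), ctrl.read_contact_force())
ctrl.clamp(); print("w",ctrl.read_grip_width(),ctrl.read_contact_force())
ctrl.line_to(ctrl.read_position()-.03*h,v=.04); print(ctrl.read_contact_force(),ctrl.read_grip_width())
ctrl.line_to(ctrl.read_position()-.16*h,v=.06); print(ctrl.read_contact_force(),ctrl.read_grip_width())
ctrl.open_gripper(); ctrl.line_to(ctrl.read_position()+[0,0,.1],v=.12)
E=.45,-.26,.42
ctrl.move_ptp([.42,-.22,.40],down(0,0,1))
im,d=get_image("wrist"); cv2.imwrite("pics/w2.png",im)
W=cloud("wrist",d); print(ctrl.read_time())
for n in ["tray","tray_handle","tray_lip","rock_red","rock_white","rock_black","rock_green"]:
    for q in models.spot_point("wrist",n)[:2]:
        u,v=np.round(q["at"]).astype(int); print(n,round(q["p"],2),(u,v),np.round(W[v,u],3))
for q in models.regions_of("wrist","tray")[:2]:
    w=W[q["mask"]]; w=w[np.isfinite(w[:,2])]; t=w[(w[:,2]>.028)&(w[:,2]<.041)]
    print(q["p"],q["at"],len(w),len(t),cv2.minAreaRect(t[:,:2].astype(np.float32)))
for q in models.regions_of("wrist","tray_handle")[:2]:
    w=W[q["mask"]]; w=w[np.isfinite(w[:,2])]; t=w[(w[:,2]>.04)&(w[:,2]<.054)]
    print(q["p"],q["at"],len(w),len(t),cv2.minAreaRect(t[:,:2].astype(np.float32)))
```

```text
touch False [ 0.5315865  -0.21267618  0.01479332] [ 0.08785859 -0.07540024  0.63812843]
w 0.09949998670639827 [-1.29837617 -0.11817634  4.00290759]
[-3.14599483  0.43916532  4.4025103 ] 0.1049208402707768
[ 0.90591754  0.71642121 -0.75179273] 0.10418243858166018
16.2833
tray 0.98 (np.int64(352), np.int64(186)) [ 0.4   -0.265  0.01 ]
tray 0.96 (np.int64(389), np.int64(303)) [ 0.216 -0.327  0.006]
tray_handle 0.78 (np.int64(392), np.int64(374)) [ 0.114 -0.332  0.047]
tray_handle 0.7 (np.int64(361), np.int64(111)) [ 0.501 -0.27   0.046]
tray_lip 0.72 (np.int64(350), np.int64(241)) [ 0.317 -0.264  0.001]
tray_lip 0.72 (np.int64(120), np.int64(209)) [0.366 0.076 0.   ]
rock_red 0.66 (np.int64(335), np.int64(161)) [ 0.438 -0.239  0.035]
rock_white 0.71 (np.int64(377), np.int64(161)) [ 0.439 -0.293  0.042]
rock_black 0.76 (np.int64(338), np.int64(191)) [ 0.398 -0.244  0.035]
rock_green 0.83 (np.int64(373), np.int64(193)) [ 0.396 -0.291  0.036]
0.84 [359.5, 180.3] 9326 2465 ((0.42487066984176636, -0.26933300495147705), (0.12997537851333618, 0.20644554495811462), 87.89089965820312)
0.76 [388.6, 307.2] 8679 1631 ((0.18160343170166016, -0.3319368362426758), (0.20737697184085846, 0.12996122241020203), 0.19755028188228607)
0.89 [389.9, 370.8] 445 382 ((0.10799159854650497, -0.33561477065086365), (0.058780696243047714, 0.03196262568235397), 6.184876441955566)
0.87 [50.7, 127.6] 545 0 ((0.0, 0.0), (0.0, 0.0), 0.0)
```

View pics/w2.png

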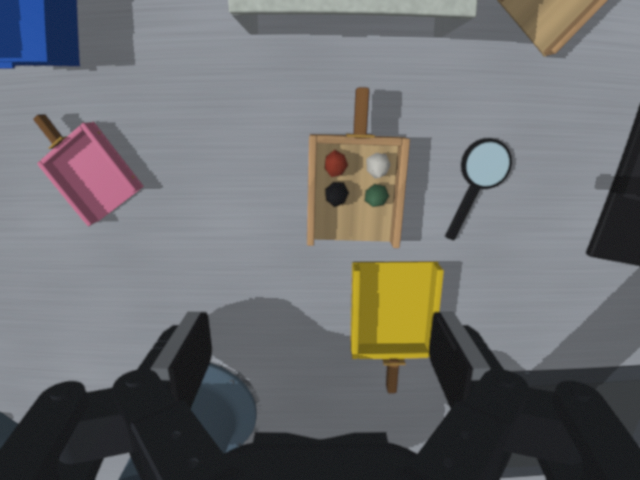

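Drawn out clear with all four rocks aboard: red (335,161), white (377,161), black (338,191), green (373,193), handle (362,112), shelf front at row 12. Next I grip the handle, lift a little, and measure the droop.

```bash
cat >> h.py <<'E'
def tray_pitch():
    """pitch of tray floor etc. from wrist depth; lip-down positive"""
    im,d=get_image("wrist"); W=cloud("wrist",d); q=models.regions_of("wrist","tray")
    return im,W,q
E
python3 - <<'E'
from h import *
im,d=get_image("wrist"); W=cloud("wrist",d).reshape(-1,3)
m=(W[:,2]>.038)&(W[:,2]<.055)&(W[:,0]>.485)&(W[:,0]<.54)&(abs(W[:,1]+.27)<.035)
t=W[m]; k=np.polyfit(t[:,0],t[:,1],1); psi=np.arctan(k[0]); print(m.sum(),t.min(0),t.max(0),np.degrees(psi),t.mean(0))
psi=np.radians(-2.0) if abs(np.degrees(psi)+2)>3 else .5*psi+.5*np.radians(-2)
xe=t[:,0].max(); x0=.395*.5+.5*(xe-.1345); gx=.098
g=np.array([x0+gx,t[:,1].mean()+np.tan(psi)*(x0+gx-t[:,0].mean()),.034]); print("origin x",x0,"g",g)
al=np.radians(20); R=down(psi,-al,-1); p=g+.019*R[:,2]
ctrl.move_ptp(p-.13*R[:,2],R)
print(ctrl.line_to(p,v=.1,threshold=8),ctrl.read_position()-p,ctrl.read_contact_force())
ctrl.clamp(); print(ctrl.read_grip_width(),ctrl.read_contact_force(),ctrl.read_position()-p)
np.savez("g.npz",psi=psi,p=p,R=R,g=g,gx=gx,x0=x0)
ctrl.line_to(p+[0,0,.05],v=.05); ctrl.hold(.3)
print(ctrl.read_contact_force(),ctrl.read_ft_torque(),ctrl.read_time())
im,d=get_image("wrist"); cv2.imwrite("pics/w3.png",im); np.savez("w3.npz",d=d); W=cloud("wrist",d)
for q in models.regions_of("wrist","tray")[:2]:
    w=W[q["mask"]]; w=w[np.isfinite(w[:,2])]; print(q["p"],q["at"],len(w),np.percentile(w,[2,50,98],axis=0).round(3).tolist())
for n in ["tray_lip","tray_handle"]:
    for q in models.spot_point("wrist",n)[:2]:
        u,v=np.clip(np.round(q["at"]).astype(int),0,[639,479]); print(n,q["p"],(u,v),W[v,u].round(3))
E
```

```text
508 [ 0.48531285 -0.27997495  0.03841197] [ 0.5294216  -0.26252763  0.04967353] -2.2596957694536517 [ 0.50728795 -0.27085253  0.04645273]
origin x 0.3949608005853025 g [ 0.4929608 -0.2703197  0.034    ]
False [ 0.00069089 -0.00039619  0.00071783] [ 0.03713996 -0.11590106 -0.51157255]
0.1760977100142094 [ 0.5866873  -0.91057089  0.50934196] [ 0.00022631 -0.0002829   0.00018608]
[ 0.14283584 -0.17712315 -4.98623451] [-0.01178429 -0.72585747  0.00273471] 22.8
0.8 [318.7, 155.5] 79687 [[0.344, -0.33, 0.055], [0.419, -0.269, 0.058], [0.51, -0.206, 0.097]]
tray_lip 0.59 (np.int64(26), np.int64(219)) [ 0.434 -0.444  0.011]
tray_handle 0.55 (np.int64(322), np.int64(357)) [ 0.495 -0.27   0.097]
```

View pics/w3.png

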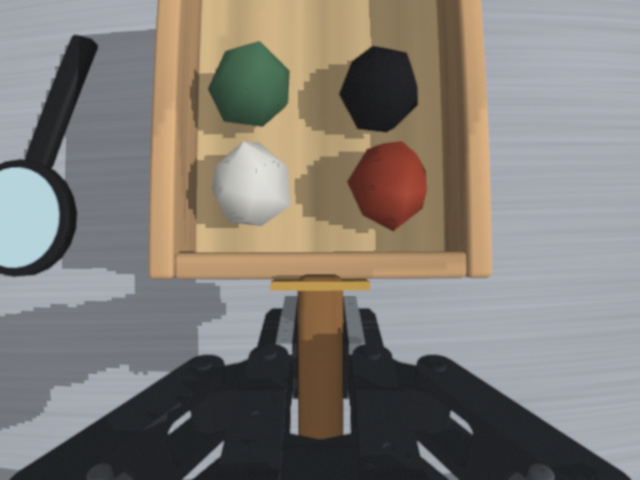

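The tray hangs level in the grip and all four rocks are aboard. Moving it over the tub, then tipping it slowly about its lip.

Run:
```python
from h import *
G=np.load("g.npz"); psi0=float(G["psi"]); gx=.098; al=np.radians(20)
T=np.array([.676,.179]); psi=np.radians(-4.4); h=np.array([np.cos(psi),np.sin(psi)])
L=np.r_[T+.05*h,.084]
def go(L,psi,th,v):
    p,R=pour_pose(L,psi,np.radians(th),al,gx); ctrl.line_to(p,frame=R,v=v)
ths=list(range(12,60,4))
assert all(ctrl.inverse_kinematics(*pour_pose(L,psi,np.radians(t),al,gx)) is not None for t in ths)
ctrl.line_to(ctrl.read_position()+[0,0,.11],v=.12)
go([.42,.0,.17],psi,0,.15)
go(np.r_[L[:2],.17],psi,5,.15)
print(ctrl.read_time(),ctrl.read_contact_force())
go(L,psi,12,.1)
for t in ths[1:]:
    go(L,psi,t,.045 if t<48 else .06)
    print(t,np.round(ctrl.read_contact_force(),2))
ctrl.hold(.5)
print(ctrl.read_time())
for c in("wrist","scene"):
    im,d=get_image(c); cv2.imwrite(f"pics/{c}4.png",im)
a=cv2.imread("pics/wrist4.png"); b=cv2.imread("pics/scene4.png")[150:420,270:590]
cv2.imwrite("pics/c4.png",np.hstack([cv2.resize(a,(400,300)),cv2.resize(b,(356,300))]))
```

```text
28.6167 [ 0.10637685  0.49988577 -4.14948333]
16 [-0.02  0.09 -4.94]
20 [-0.06 -0.06 -3.86]
24 [-0.22 -0.09 -4.93]
28 [ 0.25 -0.17 -5.05]
32 [-0.26 -0.29 -4.41]
36 [ 0.53  0.15 -4.25]
40 [ 0.41 -0.19 -2.81]
44 [-0.03  0.15 -2.44]
48 [-0.1   0.49 -2.25]
52 [-0.18 -0.08 -3.79]
56 [ 0.28  0.27 -2.73]
34.2167
```

View pics/c4.png

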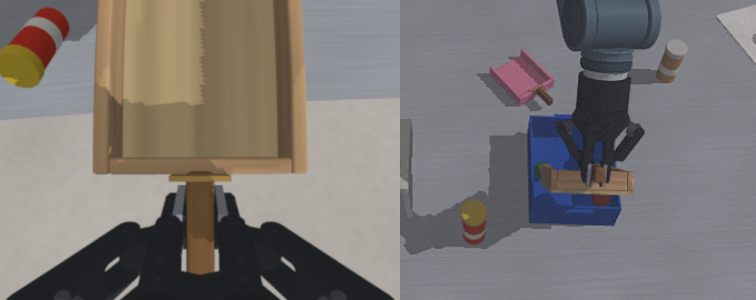

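The tray is empty (wrist view, left) and the tool load has fallen from about 5 N to 2.7 N. The scene crop shows rocks in the tub around (542,172) and (600,198). Returning the tray to where it stood.

Run:
```python
from h import *
G=np.load("g.npz"); psi0=float(G["psi"]); gx=.098; al=np.radians(20); p0=G["p"]; R0=G["R"]
T=np.array([.676,.179]); psi=np.radians(-4.4); h=np.array([np.cos(psi),np.sin(psi)])
L=np.r_[T+.05*h,.084]
def go(L,psi,th,v):
    p,R=pour_pose(L,psi,np.radians(th),al,gx); ctrl.line_to(p,frame=R,v=v)
go(L+[0,0,.05],psi,40,.1)
go(L+[0,0,.09],psi,5,.12)
go([.42,.0,.17],psi,0,.18)
ctrl.line_to(p0+[0,0,.16],frame=R0,v=.18)
ctrl.line_to(p0+[0,0,.02],v=.12)
im,d=get_image("wrist"); W=cloud("wrist",d); q=models.regions_of("wrist","tray")
if q:
    w=W[q[0]["mask"]]; w=w[np.isfinite(w[:,2])]; f=w[(w[:,2]<.035)&(w[:,2]>.012)&(abs(w[:,1]+.27)<.05)]
    A=np.c_[f[:,:2],np.ones(len(f))]; print("floor slopes",np.linalg.lstsq(A,f[:,2],rcond=None)[0],len(f),f.mean(0))
print(ctrl.line_to(p0-[0,0,.001],v=.03,threshold=4),ctrl.read_position()-p0,ctrl.read_contact_force())
ctrl.open_gripper(); ctrl.hold(.2)
ctrl.line_to(ctrl.read_position()-.13*R0[:,2],v=.12)
ctrl.move_ptp([.42,-.05,.42],down(0,0,1)); ctrl.hold(.5)
im,d=get_image("wrist"); cv2.imwrite("pics/w5.png",im); W=cloud("wrist",d); print(ctrl.read_time())
for q in models.regions_of("wrist","tray")[:3]:
    w=W[q["mask"]]; w=w[np.isfinite(w[:,2])]; f=w[(w[:,2]<.018)]
    A=np.c_[f[:,:2],np.ones(len(f))]; print(q["p"],q["at"],w.min(0),w.max(0),"floor",np.linalg.lstsq(A,f[:,2],rcond=None)[0])
im,d=get_image("top"); cv2.imwrite("pics/top5.png",im); W=cloud("top",d)
for n in ["tub","rock_red","rock_white","rock_black","rock_green","tray_handle","pot_red","pot_amber","lens"]:
    for q in models.spot_point("top",n)[:1]:
        u,v=np.round(q["at"]).astype(int); print(n,round(q["p"],2),(u,v),W[v,u].round(3))
b=im[120:300,140:540]; cv2.imwrite("pics/c5.png",cv2.resize(b,(800,360)))
```

```text
floor slopes [ 0.00529056 -0.00048685  0.025075  ] 54924 [ 0.40285649 -0.26996844  0.02733777]
True [-0.00033987  0.00027019  0.00015209] [-0.81642337  0.59719462  4.88554176]
48.1
0.92 [631.7, 24.0] [ 0.58506932 -0.50973522 -0.00072813] [ 0.66540256 -0.37568808  0.11990128] floor [0.01447925 0.01386052 0.00318491]
0.81 [500.3, 293.7] [ 0.11025195 -0.42242176 -0.00122617] [ 0.42691265 -0.10576566  0.45596519] floor [-0.00451292 -0.00222441  0.00753641]
0.76 [475.0, 177.7] [ 0.30616112 -0.35414016 -0.0020108 ] [ 0.53242719 -0.19910601  0.0497437 ] floor [-0.00025401 -0.00391261  0.00621378]
tub 0.68 (np.int64(255), np.int64(191)) [ 0.678  0.175 -0.002]
rock_red 0.42 (np.int64(236), np.int64(172)) [0.723 0.225 0.035]
rock_white 0.57 (np.int64(246), np.int64(182)) [0.695 0.197 0.033]
rock_black 0.63 (np.int64(242), np.int64(200)) [0.642 0.205 0.042]
rock_green 0.45 (np.int64(276), np.int64(194)) [0.659 0.112 0.04 ]
tray_handle 0.67 (np.int64(439), np.int64(400)) [ 0.102 -0.328  0.001]
pot_red 0.58 (np.int64(326), np.int64(155)) [ 0.766 -0.025  0.055]
pot_amber 0.78 (np.int64(156), np.int64(284)) [0.405 0.415 0.104]
lens 0.98 (np.int64(478), np.int64(277)) [ 0.433 -0.444  0.007]
```

View pics/c5.png

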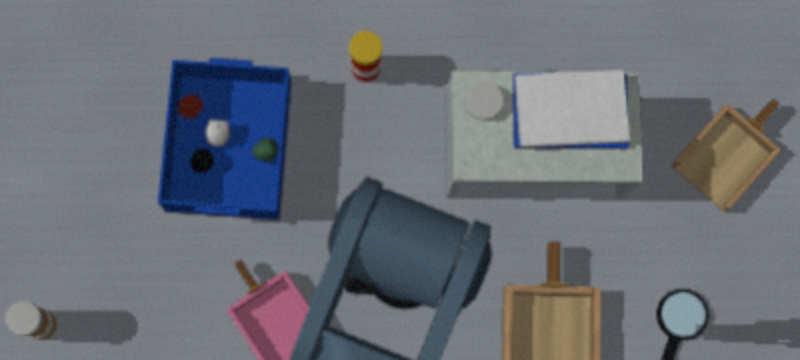

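All four rocks are in the tub: red (190,105), white (217,132), black (201,160), green (264,149). The empty tray stands flat in front of the shelf, with its handle end at (553,243). The robot touches nothing, so I hand in.

```bash
python3 -c "
from h import *
print(ctrl.read_contact_force()); ctrl.hand_in()"
```

```text
[ 0.05324241 -0.72479337  0.6754984 ]
the job is handed in; nothing more can be done
```

The rocks are back in the blue tub, the empty tray stands flat on the bench clear of the shelf, and the job is handed in. No verdict was reported.

**What I did:** I pinched the tray's left wall and drew it out 190 mm with all four rocks aboard, then let go. I then took it by the handle, carried it level over the tub and tipped it slowly to 56° with the lip about 14 mm above the rim. Last, I set it back where it had stood.

**Last checks:**
- **Rocks:** all four show inside the tub, below the rim.
- **Tray:** empty, with its floor within 0.005 rad of level and its handle well in front of the shelf.
- **Other things:** the tub, both pots and the lens lie within about 10 mm of where they were first measured, which I take as measurement noise.
- **Time and contact:** about 48 s on the robot's clock, with the gripper clear of everything.

**Checks that disagreed:** in the last top picture, the handle finder reported a point near the yellow tray instead of the real handle, so I relied on the picture and the depth data there.

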